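Lower the ratchet reading stand to writing slope

ROBOT

A 7-joint arm with a two-finger parallel gripper is mounted at the origin on a cart in front of the work surface, level with it; the furniture and walls round the work are solid. World frame = base frame: x ahead of the robot, y to its left, z up, the work surface at z = 0. Lengths are in mm, angles in rad, forces in N, time in s.
With the tool pointing down it reaches from about 400 to 875 mm from the base axis. Payload 4.4 kg.
Tool frame: the origin (TCP) lies midway between the tips of the shut fingers; the grasp point (between the pads) lies ctrl.grip_depth behind it (ctrl.grip_depth is the distance from the TCP to the grasp point, in mm); z points along the fingers, y is the line along which they close (so a half turn about z gives the same grasp; the last joint's range is limited). The gripper opens to 85 mm and grips with 20 to 120 N. Pads are 22 mm wide; open, the fingers measure 114 mm over their backs; the gripper's body (76 mm by 85 mm) begins 54 mm behind the grasp point. The pads swing forward as they close: fully open they stand 13 mm farther back than shut.
Start: joints at [1.24, 0.628, 0.038, 1.517, -0.027, 0.996, -0.02], TCP at [170.143, -627.351, 231.313] pointing down, gripper open.
Joint ranges: [-3.06, 3.06], [-0.37, 2.12], [-1.25, 1.32], [0.18, 2.47], [-1.1, 4.24], [0.23, 1.98], [-2.94, 2.94]. Speed limits (rad/s): [2.57, 2.57, 3.14, 3.14, 3.14, 3.14, 3.14].

INTERFACE

Orientations are given as [roll, pitch, yaw] about the fixed x, y, z axes, in that order (R = Rz(yaw) Ry(pitch) Rx(roll)).
In Python, from cell import ctrl gives the robot as it stands.
- The arm moves only by the tool carry_out, never from a script. Its argument "deltas" is one flat list of numbers, 7 for each row, row after row: the turn, a rotation vector about the tool's x, y, z in degrees, then the shift along the tool's x, y, z in m, then the closure, from -1 (fully open) to 1 (shut). In form: [wx, wy, wz, dx, dy, dz, claw, wx, wy, wz, dx, dy, dz, claw, ...]. A call has 1 to 12 rows; each row shifts and turns the commanded pose from where the row before left it, along the tool's axes as they then stand; what a row does not reach is not made up. A row lasts 1/8 s, in which the tool goes at most 62.5 mm and 10.7 degrees, less where a joint would pass 70% of its speed; a pose out of reach is approached as far as the arm can. A call with a gripper value outside its range is refused whole. The fingers move at their own pace and stop on an object; the grip force is fixed at half the most. Time passes only in rows, so rows that do not move let the fingers close. It gives the time, the measured TCP pose, the force, the opening and the grip force at its end, in the units of the state.
- ctrl.read_state(): the state, without advancing time (a new reading comes with each control period).
- ctrl.get_image(name): name is "scene" or "side" or "wrist"; returns the picture (400x640x3 uint8, red, green, blue); there is no depth.
- ctrl.calibration(name): a dict with "mtx" (3x3 intrinsics, pixels), "distortion" ([k1, k2, p1, p2, k3] as OpenCV has them; the pictures are not rectified), "R" (3x3) and "t" (3): a world point X has camera coordinates R X + t. Camera axes: x right, y down, z forward; pixel columns grow to the right and rows downward; lengths in mm; the calibration is good to about 2 mm. A picture is of the moment at which its call begins: read the wrist's pose just before it. calibration takes no time and is no camera call; for the wrist camera it gives the pose at the moment of the call.
- ctrl.finish_job(): hands the job in; it is judged then, once.
The state is a dict: "clock": time; "qpos": joint angles; "qd": joint speeds; "tau": joint torques, N m; "eef_pos": TCP position; "tool_rot": TCP orientation; "force": force on the tool from outside, world axes, zero at the start; "torque": the same for the moment, N m; "width": finger opening in mm; "gripper_force": force on a finger pad.
Only numpy, scipy, OpenCV 4.12 (cv2) and the standard library are available. Lean on these libraries where they do the work, as an engineer would, in place of code of your own. Each camera call takes 0.05 s, during which the arm holds its last target. There are 200 camera calls.

TASK

The tilting reading stand on the desk is set too steep for writing. Flip the pawl at its right-hand side back out of the teeth until it stays out by itself, lower the board to the second-lowest of its five notches, flip the pawl forward into the teeth again, and press the board down until the pawl bites and carries it there. Leave the other things on the desk where they are.

Things in the scene. Friction and masses are not known exactly. Their poses are not given: they have to be found in the camera images.
- stand: Reading stand: frame of dark steel bars, 236 mm deep, 174 mm wide, fixed to the desk. Origin on the desk, straight below the middle of the board's hinge; x points to the stand's back (the board rises that way, the reader is at -x), y to its left, z up. A wire rest stands under the board at x = 178 mm, 172 mm high.
- board_hinge (a point): Middle of the board's hinge axis, which runs along the stand's y, 45 mm above the desk. The grey board is 240 mm long from here, 250 mm wide (125 mm to each side) and 8 mm thick; its front (upper) face lies 16 mm off the axis. A 22 mm lip stands at its foot, sheets of paper lie on it; the last 35 mm below its top edge are bare: press there.
- board_top_edge (a point): Middle of the board's top edge, on its front face, 240 mm from the hinge axis along the board and 16 mm off it.
- board (a joint): Slope of the board above level, rad; at the start 1.01 to 1.19. Five saw teeth under its right edge let the pawl bite at 0.611 (lowest notch), 0.733 (second-lowest), 0.855, 0.977, 1.100, each within 0.01. Pawl in: the board can be raised but not lowered past the next notch. Pawl out: it moves from 0.585 to 1.257. Stiff hinge: it stays where left; 1 to 4 N on its face near the top lowers it.
- pawl (a joint): Turn of the pawl about its bolt, rad. 0: nose at the bottom of a tooth gap; up to 0.15 while riding on a tooth; grows as it is flipped backward (to the stand's +x); 1.0: leaning back on its stop pin, clear of the teeth. It tips by its own weight: below 0.33 it falls forward into the teeth, above that it falls back and stays out. Under 1 N moves it, a few N if it carries the board.
- pawl_knob (a point): Centre of the black knob on the steel pawl, a cylinder along the stand's y, 14 mm thick, 22 mm long, on an 8 mm pin; at y = -134 mm in the stand's frame, 91 to 99 mm above the desk, just outside and below the board's right edge (y = -125 mm). The lowered board overhangs it, so the gripper has to come at a slant, leaning out to the stand's right (-y), over 20 degrees.
- pawl_pivot (a point): On the axis of the pawl's bolt, level with the knob: stand frame x = 150, y = -134, z = 60 mm. The knob goes round it at a radius of 38.8 mm, from 13 mm in front of and 36 mm above it (pawl at 0), over the top, to 24 mm behind and 31 mm above it (pawl at 1.0).
- eraser: Bystander: eraser in a card sleeve, 19x44x12 mm, lying; origin at the centre of its underside. Not to be moved.
- glue_stick: Bystander: glue stick standing upright, 25 mm thick, 83 mm tall; origin at the centre of its underside. Not to be moved.
- stapler: Bystander: stapler, 32x125x44 mm; origin at the centre of its underside. Not to be moved.
- calculator: Bystander: desk calculator, 152x100x25 mm; origin at the centre of its underside. Not to be moved.
- pencil: Bystander: pencil, 136 mm long, lying; origin at the centre of its underside. Not to be moved.
- usb_stick: Bystander: USB stick, 17x49x8 mm; origin at the centre of its underside. Not to be moved.

How it is judged (in metres and radians):
On the way, in this order (a step that is already met when the one before it is completed fails the run):
1. the pawl is flipped right out of the teeth while the board is still steep (value of joint pawl above 0.85 rad and value of joint board above 0.93 rad), for 0.2 s.
2. with the pawl out, the board is lowered to between the lowest and the third notch (value of joint pawl above 0.7 rad and value of joint board between 0.6 and 0.86 rad), for 0.2 s.
3. the pawl is flipped back into the teeth (value of joint pawl below 0.2 rad and value of joint board between 0.6 and 0.87 rad), for 0.2 s.
4. the board is pressed down in the second-lowest notch until the pawl carries it (value of joint pawl below 0.12 rad and contact force between pawl and board above 4 N and value of joint board between 0.703 and 0.763 rad), for 0.1 s.
At the end, for the whole second after the job is handed in: The board stands still in the second-lowest notch (slope 0.733 rad, within 0.03) with the pawl's nose in the tooth gap (pawl below 0.12 rad), and the other things lie within 30 mm of where they were (value of joint board between 0.703 and 0.763 rad and value of joint pawl below 0.12 rad and velocity of joint board between -0.02 and 0.02 rad/s); the robot touches nothing.
It fails at once if one of the other things on the desk is moved by more than 30 mm (distance of any of eraser, glue_stick, stapler, calculator, pencil, usb_stick from where it was at the start of the episode above 0.03 m).
It also fails if it takes over 72 s, if anything falls off the work surface, if the arm or the gripper's body presses on something with over 40 N, if the wrist force passes 120 N, or if a joint passes its speed limit or range.

## Working session

There is one attempt and no reset: what is moved stays moved. The work goes in short steps, Python scripts to look and compute and a tool call to move; the robot and the scene stay as the last step left them, time stands still between calls to the robot, and variables do not carry over. Pictures are saved under pics/ and viewed, at most 10 in all, crops included, and the job is handed in when it is done.

Besides the shell and the picture viewer there is one more tool, called after ">>>" by a JSON object that holds its "name" and its "arguments". carry_out: Moves the arm, as the interface text tells. Its arguments: {"type":"object","properties":{"deltas":{"type":"array"}},"required":["deltas"]}

```bash
mkdir -p pics; ls
cat > h.py <<'E'
import numpy as np, cv2
from cell import ctrl
from scipy.spatial.transform import Rotation as Ro
def snap(n,f):
    c=ctrl.calibration(n); im=ctrl.get_image(n)[:,:,::-1].copy(); cv2.imwrite('pics/'+f,im); return im,c
def ray(c,uv):
    K=np.array(c['mtx'],float);D=np.array(c['distortion'],float)
    p=cv2.undistortPoints(np.array(uv,float).reshape(-1,1,2),K,D).reshape(-1,2)
    R=np.array(c['R']);t=np.array(c['t'])
    d=np.c_[p,np.ones(len(p))]@R; return -R.T@t, d/np.linalg.norm(d,axis=1)[:,None]
def onz(c,uv,z):
    o,d=ray(c,uv); return o+d*((z-o[2])/d[:,2])[:,None]
def tri(c1,u1,c2,u2):
    o1,d1=ray(c1,u1);o2,d2=ray(c2,u2);out=[]
    for a,b in zip(d1,d2):
        A=np.c_[a,-b]; s=np.linalg.lstsq(A,o2-o1,rcond=None)[0]
        p,q=o1+a*s[0],o2+b*s[1]; out.append(np.r_[(p+q)/2,np.linalg.norm(p-q)])
    return np.array(out)
def proj(c,X):
    R=np.array(c['R']);return cv2.projectPoints(np.array(X,float).reshape(-1,1,3),cv2.Rodrigues(R)[0],np.array(c['t'],float),np.array(c['mtx'],float),np.array(c['distortion'],float))[0].reshape(-1,2)
E
python3 - <<'E'
from h import *
for n in('scene','side','wrist'):
    im,c=snap(n,n+'0.png'); print(n,-np.array(c['R']).T@np.array(c['t']),np.array(c['R'])[2],np.array(c['mtx'])[0,0])
s=ctrl.read_state();print(s);print(ctrl.grip_depth)
a=cv2.imread('pics/scene0.png');b=cv2.imread('pics/side0.png')
E
```

```text
pics
scene [ 419.64784911 1367.22962475  760.99274635] [ 0.06501599 -0.90182162 -0.42718929] 433.5228810108567
side [ 197.24840894 -820.41094839  563.48643228] [ 0.29730879  0.88353217 -0.36190936] 372.8413443808561
wrist [ 251.84710382 -605.07423797  372.48585565] [-0.31766974 -0.08512375 -0.94437275] 298.9744117083244
{'clock': 0.15, 'qpos': array([ 1.24015876,  0.62914004,  0.03847711,  1.51815779, -0.02699991,
        0.99630238, -0.01999687]), 'qd': array([-0.0006682 , -0.00409043, -0.0003266 , -0.00336058,  0.00077178,
        0.00141398,  0.00064071]), 'tau': array([ 1.32977715e-03, -5.63802481e+01,  1.22809734e+00, -1.93653524e+01,
        1.13074266e-02,  7.35935464e-03,  1.19974115e-05]), 'eef_pos': array([ 170.02628043, -626.86337171,  230.59050328]), 'tool_rot': array([-3.14010401e+00,  2.50993081e-05,  2.64817096e-01]), 'force': array([ 0.42829794, -0.23202692, -0.01741226]), 'torque': array([ 0.02059417, -0.03452962, -0.01862072]), 'gripper_force': 0.0, 'width': 85.31351738311994}
18.700000000000003
```

View pics/scene0.png

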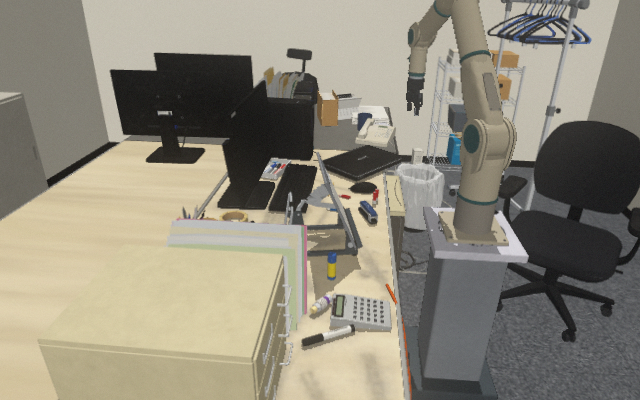

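View pics/side0.png

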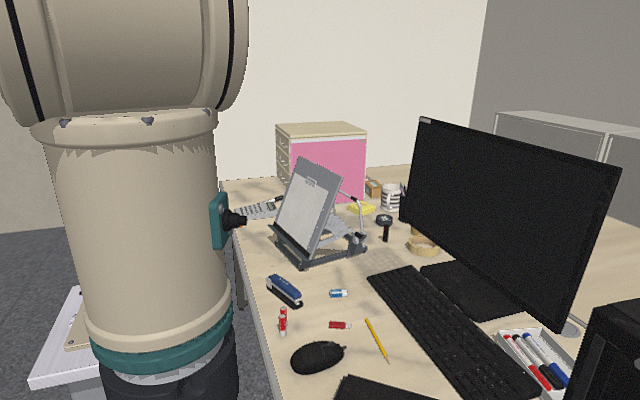

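The scene view shows the stand at about (335,210). In the side view the stand is at about (310,215), with the pawl knob near (357,240). I'll enlarge both.

Run:
```python
from h import *
a=cv2.imread('pics/side0.png')[145:275,260:380];b=cv2.imread('pics/scene0.png')[140:270,275:375]
a=cv2.resize(a,None,fx=4,fy=4,interpolation=cv2.INTER_CUBIC);b=cv2.resize(b,None,fx=3.2,fy=4,interpolation=cv2.INTER_CUBIC)
cv2.imwrite('pics/crop1.png',np.hstack([a,b]))
```

```text
(no output)
```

View pics/crop1.png

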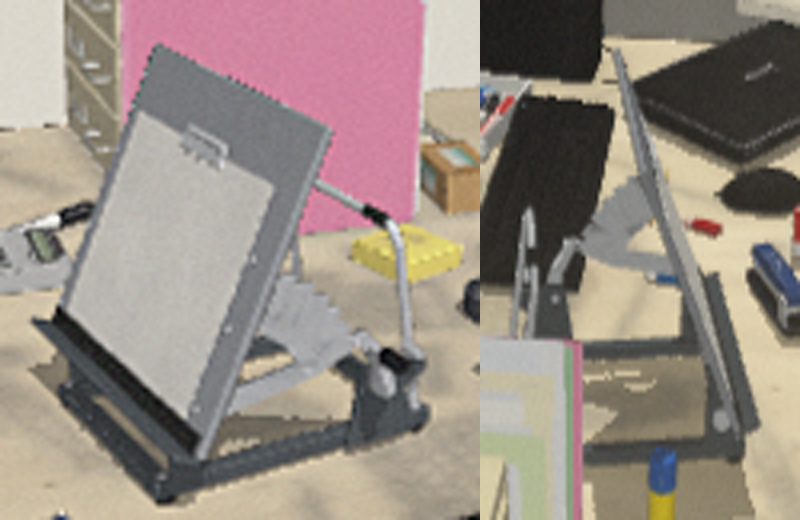

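The left crop (side view) shows the board's top-left corner at about (299,156) and top-right at (342.5,177). The knob is at about (360,235) and the frame's front-right foot at about (300,268). In the scene view the top edge is at about (317,152).

Run:
```python
from h import *
c=ctrl.calibration('side');e=ctrl.calibration('scene')
k=onz(c,[[360,234.5]],96)[0];print('knob',k)
print('foot R',onz(c,[[301,269]],3), 'backR',onz(c,[[365,252]],3),'frontL',onz(c,[[276,243]],3))
# board top corners at candidate slopes
for q in(1.0,1.1,1.2):
    z=45+240*np.sin(q)+16*np.cos(q); p=onz(c,[[298.75,156.25],[342.5,177]],z); print(q,z,p,np.linalg.norm(p[0]-p[1]))
print(onz(e,[[317.2,152]],265))
for n,p in dict(stap=[285,300],usb=[340,328],blue=[338,294],glue=[283,335],pencil=[377,340],mouse=[318,358]).items(): print(n,onz(c,[p],5)[0].round())
w=ctrl.calibration('wrist');T=Ro.from_euler('xyz',ctrl.read_state()['tool_rot']).as_matrix()
print('cam in tool',T.T@(-np.array(w['R']).T@np.array(w['t'])-ctrl.read_state()['eef_pos']),'\n',np.array(w['R'])@T)
```

```text
knob [606.8831467   28.44469006  96.        ]
foot R [[441.03940437  49.64518433   3.        ]] backR [[653.69032098  83.83681893   3.        ]] frontL [[407.56604634 222.04516355   3.        ]]
1.0 255.5978732477854 [[511.11129038 314.81541627 255.59787325]
 [565.13915821  69.45456359 255.59787325]] 251.23884757262817
1.1 266.1473043575537 [[500.3571563  275.91825047 266.14730436]
 [552.53382423  38.96439226 266.14730436]] 242.63045068078645
1.2 274.4871047037611 [[491.85552904 245.16828932 274.4871047 ]
 [542.56874008  14.86053882 274.4871047 ]] 235.82512529102203
[[548.48894819  10.30509199 265.        ]]
stap [364. -77.   5.]
usb [ 455. -211.    5.]
blue [496. -94.   5.]
glue [ 331. -195.    5.]
pencil [ 516. -270.    5.]
mouse [ 382. -279.    5.]
cam in tool [  84.66656685    0.22933491 -142.01780708] 
 [[ 5.78458932e-04  9.99999709e-01 -4.96725399e-04]
 [-9.44383759e-01  3.82941565e-04 -3.28845207e-01]
 [-3.28844921e-01  6.59322846e-04  9.44383706e-01]]
```

Run:
```python
from h import *
c=ctrl.calibration('side');e=ctrl.calibration('scene')
print(tri(c,[[418,117],[418,117],[617,170],[617,170],[400,222]],e,[[268,83],[225,130],[268,83],[225,130],[225,178]]).round())
print('base',onz(c,[[425,270],[575,332],[370,275],[530,398]],5).round())
print('armcrop')
im=cv2.imread('pics/scene0.png')[60:220,130:330]
cv2.imwrite('pics/crop2.png',cv2.resize(im,None,fx=4,fy=3.7,interpolation=cv2.INTER_CUBIC))
```

```text
[[ 711.  -55.  451.   49.]
 [ 821.  141.  383.   28.]
 [ 804. -447.  400.    9.]
 [ 981. -313.  290.  134.]
 [ 807.   73.  135.  126.]]
base [[ 769.  -63.    5.]
 [ 940. -382.    5.]
 [ 611.  -39.    5.]
 [ 707. -483.    5.]]
armcrop
```

View pics/crop2.png

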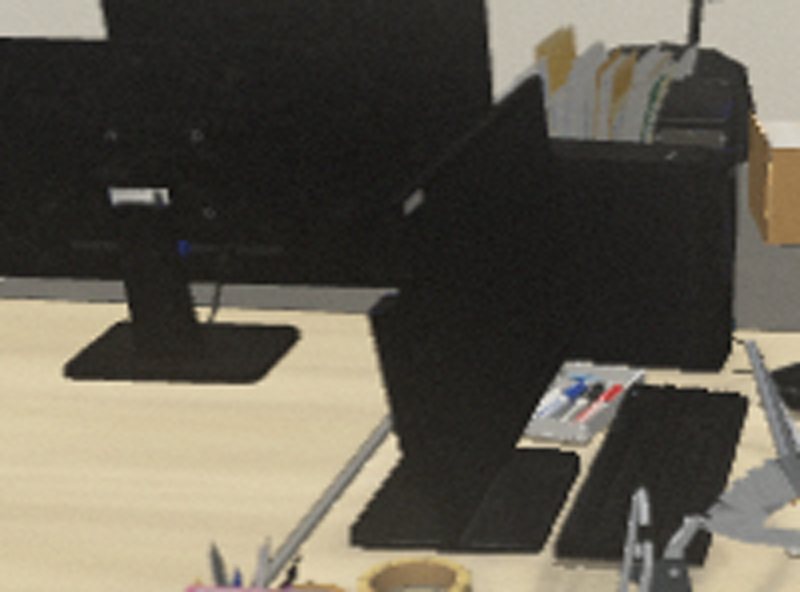

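The front monitor stands at x≈800 mm with its bottom about 120 mm up. I'll keep the wrist well under that x. First I move toward the stand's right side.

>>> {"name": "carry_out", "arguments": {"deltas": [0,0,0,0.036,-0.0275,0,1,0,0,0,0.036,-0.0275,0,1,0,0,0,0.036,-0.0275,0,1,0,0,0,0.036,-0.0275,0,1,0,0,0,0.036,-0.0275,0,1,0,0,0,0.036,-0.0275,0,1,0,0,0,0.036,-0.0275,0,1,0,0,0,0.036,-0.0275,0,1,0,0,0,0.036,-0.0275,0,1,0,0,0,0.036,-0.0275,0,1,0,0,0,0.036,-0.0275,0,1,0,0,0,0.036,-0.0275,0,1]}}

```text
clock: 1.65
eef_pos: [501.4, -194.6, 231.2]
tool_rot: [-3.142, 0.0, 0.265]
force: [-0.8, 0.5, 0.5]
width: 0.1
gripper_force: 0.0
```

>>> {"name": "carry_out", "arguments": {"deltas": [10,0,0,0,0,0,1,10,0,0,0,0,0,1,10,0,0,0,0,0,1,10,0,0,0,0,0,1,0,0,0,0.033,-0.0165,0.021,1,0,0,0,0.033,-0.0165,0.021,1,0,0,0,0.033,-0.0165,0.021,1,0,0,0,0.033,-0.0165,0.021,1,0,0,0,0,0,0,1]}}

```text
clock: 2.78
eef_pos: [601.6, -55.4, 209.3]
tool_rot: [-2.44, -0.001, 0.271]
force: [-0.3, 0.5, -1.0]
width: -0.1
gripper_force: 0.0
```

Run:
```python
from h import *
import pickle
im,c=snap('wrist','w1.png');pickle.dump(c,open('w1.pkl','wb'))
s=ctrl.read_state();print(s['eef_pos'],s['tool_rot'],s['qpos'].round(2))
print('proj knob',proj(c,[607,28,96]),'TCP',proj(c,s['eef_pos']))
```

```text
[600.77654228 -58.39732561 208.88339663] [-2.44238850e+00  3.07094017e-04  2.68212240e-01] [ 0.47  0.84 -0.21  1.4  -0.43  1.34 -0.82]
proj knob [[329.13223105 157.37510171]] TCP [[319.30190171 262.44589056]]
```

View pics/w1.png

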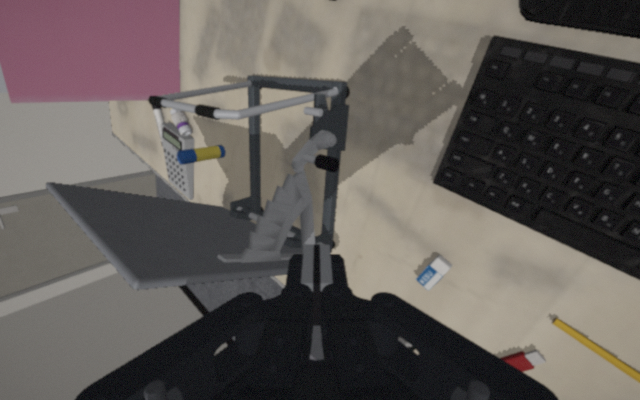

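The black knob is at about (327,162), with the pawl running up-left of it to its bolt plate at about (325,125). The board lies at left and the wire rest behind at (150..340,90..115). I take a second wrist view.

>>> {"name": "carry_out", "arguments": {"deltas": [0,0,0,-0.03,0.02,-0.01,1,0,0,0,-0.03,0.02,-0.01,1,0,0,0,0,0,0,1,0,0,0,0,0,0,1]}}

```text
clock: 3.32
eef_pos: [554.3, -118.6, 199.2]
tool_rot: [-2.443, -0.0, 0.263]
force: [-0.1, 0.4, 0.2]
width: 0.3
gripper_force: 0.0
```

Run:
```python
from h import *
import pickle
im,c=snap('wrist','w2.png');pickle.dump(c,open('w2.pkl','wb'))
s=ctrl.read_state();print(s['eef_pos'],s['tool_rot'])
print('proj knob',proj(c,[607,28,96]))
def knob(im,p):
    x,y=map(int,p);g=im[y-25:y+25,x-25:x+25].max(2);m=(g<45).astype(np.uint8)
    n,l,st,ce=cv2.connectedComponentsWithStats(m);print([(st[i][4],(ce[i]+[x-25,y-25]).round(1)) for i in range(1,n) if st[i][4]>40])
knob(cv2.imread('pics/w1.png'),(327,162))
knob(im,proj(c,[607,32,92])[0])
knob(cv2.imread('pics/side0.png'),(360,235))
```

```text
[ 554.56181829 -117.72842205  199.34705703] [-2.44311640e+00 -8.55745941e-04  2.64698327e-01]
proj knob [[282.57039544  88.68159672]]
[(np.int32(324), array([327.5, 163. ]))]
[(np.int32(67), array([301.1,  84. ])), (np.int32(296), array([281.3,  94.7]))]
[]
```

View pics/w2.png

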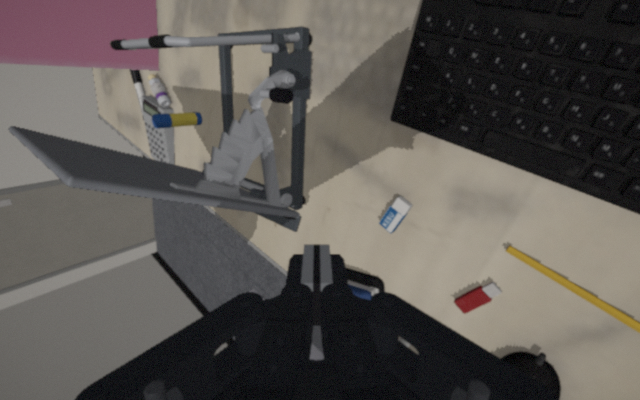

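The second view shows the knob at (281,95) and the board's top corners at about (11,128) on the left and (70,184) on the right. The foot's right end is at about (298,225).

Run:
```python
from h import *
import pickle
a=pickle.load(open('w1.pkl','rb'));b=pickle.load(open('w2.pkl','rb'));c=ctrl.calibration('side')
print('knob w1w2',tri(a,[[327.5,163]],b,[[281.3,94.7]]).round(1))
print('knob side-w',tri(a,[[327.5,163]],c,[[360,235]]).round(1),tri(b,[[281.3,94.7]],c,[[360,235]]).round(1))
T=tri(a,[[48,184],[137,287]],b,[[11,128],[70,185]]);print(T.round(1))
S=tri(a,[[48,184],[137,287]],c,[[298.75,156.25],[342.5,177]]);print(S.round(1))
for t in(T,S):
    d=t[0,:3]-t[1,:3];print(np.linalg.norm(d),'yaw',np.arctan2(-d[0],d[1]))
    m=t[:,:3].mean(0);print('mid',m)
# frame right bar, outer edge at back / front on z=10ish
print(onz(b,[[304,60],[298,190]],12).round(),onz(b,[[224,45],[304,45]],12).round())
```

```text
knob w1w2 [[601.4  27.7  96.8   0. ]]
knob side-w [[603.7  24.7  98.3   3.8]] [[603.1  23.   99.2   3.5]]
[[5.000e+02 2.717e+02 2.686e+02 2.000e-01]
 [5.446e+02 3.090e+01 2.693e+02 8.000e-01]]
[[4.995e+02 2.724e+02 2.678e+02 1.300e+00]
 [5.480e+02 2.790e+01 2.699e+02 2.000e-01]]
244.93191720526914 yaw 0.18315326876559151
mid [522.30359996 151.30628483 268.92842013]
249.32351080581404 yaw 0.195738696837575
mid [523.71106236 150.14525461 268.83169398]
[[628.  83.  12.]
 [460.  53.  12.]] [[615. 249.  12.]
 [644.  87.  12.]]
```

>>> {"name": "carry_out", "arguments": {"deltas": [0,2.8,3.3,0,0,0,1,0,0,0,0.0095,-0.0095,0.025,1,0,0,0,0.0095,-0.0095,0.025,1,0,0,0,0.0095,-0.0095,0.025,1,0,0,0,0.0095,-0.0095,0.025,1,0,0,0,0,0,0,1,0,0,0,0,0,0,1]}}

```text
clock: 4.25
eef_pos: [574.4, -19.7, 147.0]
tool_rot: [-2.445, -0.001, 0.189]
force: [-0.3, -0.7, 0.7]
width: -0.1
gripper_force: 0.0
```

```bash
cat >> h.py <<'E'
O=np.array([436.8,134.1,0]);YAW=.19;RS=Ro.from_euler('z',YAW).as_matrix()
def st():
    s=ctrl.read_state();T=Ro.from_euler('xyz',s['tool_rot']).as_matrix()
    print('stand',(RS.T@(s['eef_pos']-O)).round(1),'rot',s['tool_rot'].round(3),'F stand',(RS.T@s['force']).round(1),'q',s['qpos'].round(2),round(s['clock'],2))
    return s,T
def go(T,p,e): return (T.T@(RS@np.array(p,float)+O-e)).round(1)
E
python3 - <<'E'
from h import *
s,T=st();print(go(T,[106,-131,93],s['eef_pos']))
E
```

```text
stand [ 106. -177.  147.] rot [-2.445e+00 -1.000e-03  1.890e-01] F stand [-0.4 -0.6  0.7] q [ 0.46  0.85 -0.23  1.6  -0.5   1.1  -0.78] 4.25
[-0.1 -0.6 71. ]
```

Approach along the tool axis, then push +X.

>>> {"name": "carry_out", "arguments": {"deltas": [0,0,0,0,0,0.018,1,0,0,0,0,0,0.018,1,0,0,0,0,0,0.018,1,0,0,0,0,0,0.017,1,0,0,0,0,0,0,1,0,0,0,0.01,0,0,1,0,0,0,0.01,0,0,1,0,0,0,0,0,0,1]}}

```text
clock: 5.25
eef_pos: [586.6, 29.6, 92.8]
tool_rot: [-2.444, -0.002, 0.19]
force: [-1.3, -0.1, 0.5]
width: -0.1
gripper_force: 0.0
```

Run:
```python
from h import *
s,T=st()
im,c=snap('wrist','w3.png')
cv2.imwrite('pics/w3c.png',cv2.resize(im[50:300,200:440],None,fx=2.4,fy=2.4))
```

```text
stand [ 127.3 -130.9   92.8] rot [-2.444e+00 -2.000e-03  1.900e-01] F stand [-1.3  0.1  0.5] q [ 0.4   0.92 -0.25  1.63 -0.54  0.98 -0.78] 5.25
```

View pics/w3c.png

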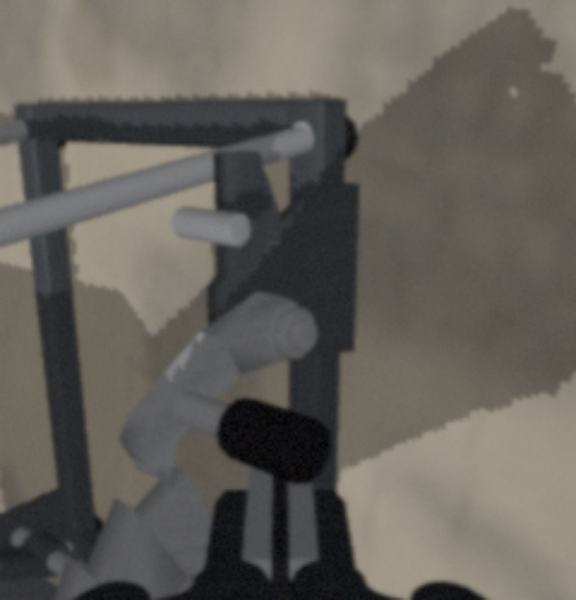

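The shut fingertips at (280,490 in the crop) stand right in front of the knob at (275,440). Push it over.

>>> {"name": "carry_out", "arguments": {"deltas": [0,0,0,0.005,0,0,1,0,0,0,0.005,0,0,1,0,0,0,0.005,0,0,1,0,0,0,0.005,0,0,1,0,0,0,0.005,0,0,1,0,0,0,0.003,0,0,1,0,0,0,0,0,0,1,0,0,0,0,0,0,1]}}

```text
clock: 6.3
eef_pos: [612.4, 34.6, 92.4]
tool_rot: [-2.443, -0.0, 0.189]
force: [0.8, -0.0, 0.2]
width: 0.0
gripper_force: 0.0
```

```bash
cat >> h.py <<'E'
def knobs(c,im,out=True):
    r=[]
    for th in(0,.15,.6,1.0):
        P=RS@np.array([150+38.8*np.sin(th-.348),-134,60+38.8*np.cos(th-.348)])+O; u=proj(c,P)[0]
        x,y=u.astype(int); p=im[max(y-5,0):y+6,max(x-5,0):x+6].max(2); r.append((th,u.round(),float(p.mean().round(1))))
    print(r)
E
python3 - <<'E'
from h import *
s,T=st()
im,c=snap('wrist','w4.png');knobs(c,im)
m=(im[:230,200:450].max(2)<45).astype(np.uint8);n,l,t,ce=cv2.connectedComponentsWithStats(m);print([(t[i][4],(ce[i]+[200,0]).round()) for i in range(1,n) if t[i][4]>60])
E
```

```text
stand [ 153.7 -130.8   92.4] rot [-2.443 -0.     0.189] F stand [ 0.8 -0.2  0.2] q [ 0.37  0.95 -0.24  1.55 -0.53  1.01 -0.81] 6.3
[(0, array([315., 291.]), 38.5), (0.15, array([313., 283.]), 57.3), (0.6, array([313., 254.]), 51.0), (1.0, array([322., 226.]), 19.3)]
[(np.int32(172), array([309.,   3.])), (np.int32(64), array([229., 130.])), (np.int32(2567), array([325., 193.])), (np.int32(206), array([228., 211.])), (np.int32(79), array([292., 224.]))]
```

>>> {"name": "carry_out", "arguments": {"deltas": [0,0,0,0,0,-0.022,1,0,0,0,0,0,-0.022,1,0,0,0,0,0,-0.022,1,0,0,0,0,0,-0.022,1,0,0,0,-0.02,0,-0.022,1,0,0,0,-0.02,0,0,1,0,0,0,0,0,0,1]}}

```text
clock: 7.22
eef_pos: [584.5, -43.9, 177.1]
tool_rot: [-2.444, 0.002, 0.187]
force: [-0.1, 0.3, 0.3]
width: 0.0
gripper_force: 0.0
```

Run:
```python
from h import *
s,T=st()
im,c=snap('wrist','w5.png');knobs(c,im)
cv2.imwrite('pics/w5c.png',cv2.resize(im[50:270,220:440],None,fx=2.2,fy=2.2))
```

```text
stand [ 111.5 -202.7  177.1] rot [-2.444e+00  2.000e-03  1.870e-01] F stand [-0.1  0.4  0.3] q [ 0.48  0.83 -0.21  1.53 -0.48  1.2  -0.81] 7.22
[(0, array([314., 167.]), 109.7), (0.15, array([313., 161.]), 113.1), (0.6, array([313., 140.]), 111.3), (1.0, array([319., 123.]), 40.6)]
```

View pics/w5c.png

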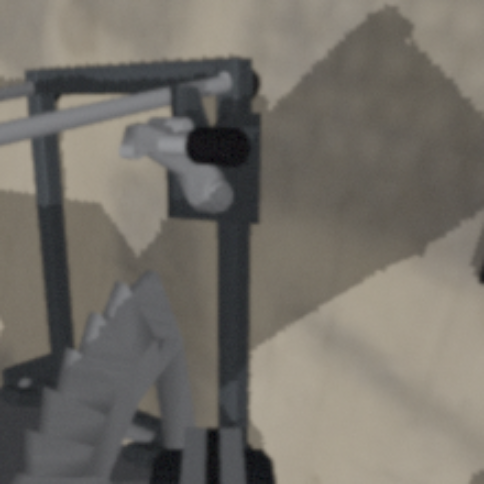

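The pawl leans back on its pin; the knob is at crop (220,147), clear of the teeth. Next I take the arm over the board's top strip.

>>> {"name": "carry_out", "arguments": {"deltas": [-10,0,0,-0.015,0,0,1,-10,0,0,-0.015,0,0,1,-10,0,0,-0.015,0,0,1,-10,0,0,-0.015,0,0,1,0,0,0,0,0,-0.035,1,0,0,0,0,0,-0.035,1,0,0,0,0,0,-0.035,1,0,0,0,0,0,-0.03,1,0,8,0,0,-0.04,0,1,0,8,0,0,-0.04,0,1,0,8,0,0,-0.04,0,1,0,0,0,0,-0.038,0,1]}}

```text
clock: 8.78
eef_pos: [493.8, 102.2, 310.4]
tool_rot: [-3.14, -0.416, 0.189]
force: [1.1, -0.5, 0.5]
width: -0.1
gripper_force: 0.0
```

Run:
```python
from h import *
s,T=st();print(go(T,[58,-45,275],s['eef_pos']),go(T,[72,-45,251.6],s['eef_pos']))
for q in np.arange(1.13,.77,-.085): print(q.round(3),(T.T@RS@np.array([226*np.cos(q)-16*np.sin(q),0,226*np.sin(q)+16*np.cos(q)])).round(1))
print('d',[ (T.T@RS@np.array([0,0,1])).round(2)])
```

```text
stand [ 49.9 -42.1 310.4] rot [-3.14  -0.416  0.189] F stand [ 1.  -0.8  0.5] q [-0.38  0.14  0.11  2.17  0.04  0.41 -1.7 ] 8.78
[-6.9  2.9 35.7] [-3.6  3.  62.7]
1.13 [ 160.4   -0.3 -160. ]
1.045 [ 173.4   -0.3 -145.8]
0.96 [ 185.2   -0.3 -130.6]
0.875 [ 195.6   -0.3 -114.4]
0.79 [204.6  -0.3 -97.4]
d [array([ 0.4 , -0.  , -0.91])]
```

>>> {"name": "carry_out", "arguments": {"deltas": [0,0,0,-0.0035,0.0015,0.018,1,0,0,0,-0.0035,0.0015,0.018,1,0,0,0,0.0015,0,0.0135,1,0,0,0,0.0015,0,0.0135,1,0,0,0,0.0065,0,0.007,1,0,0,0,0.0065,0,0.007,1,0,0,0,0.006,0,0.0075,1,0,0,0,0.006,0,0.0075,1,0,0,0,0.005,0,0.008,1,0,0,0,0.005,0,0.008,1,0,0,0,0,0,0,1]}}

```text
clock: 10.15
eef_pos: [570.5, 112.2, 225.6]
tool_rot: [-3.141, -0.42, 0.189]
force: [-0.5, 0.0, -0.0]
width: 0.3
gripper_force: 0.0
```

```bash
cat >> h.py <<'E'
def slope(s,T):  # board slope if the finger's front edge touches the face
    P=RS.T@(s['eef_pos']+T@[11,0,0]-O); a,b=P[0],P[2]-45; r=np.hypot(a,b)
    print('slope',(np.arctan2(b,a)-np.arcsin(16/r)).round(3),'r',np.sqrt(r*r-256).round(1))
E
python3 - <<'E'
from h import *
s,T=st();slope(s,T);im,c=snap('side','s2.png')
cv2.imwrite('pics/s2c.png',cv2.resize(im[130:275,250:400],None,fx=4,fy=4,interpolation=cv2.INTER_CUBIC))
E
```

```text
stand [127.1 -46.7 225.6] rot [-3.141 -0.42   0.189] F stand [-0.5  0.1 -0. ] q [-0.14  0.39 -0.15  2.12  0.41  0.23 -2.04] 10.15
slope 0.863 r 229.8
```

View pics/s2c.png

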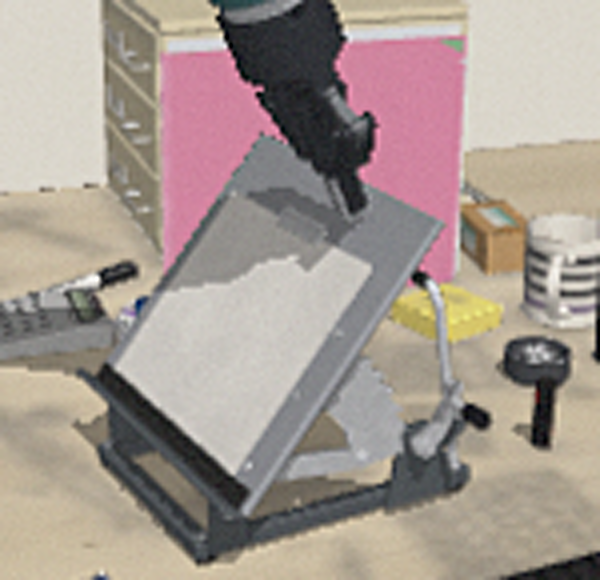

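The board is lowered, with the fingertips on the bare strip at crop (358,210). The pawl is still out, knob at (478,415). I check the slope from the corners.

```bash
cat >> h.py <<'E'
def corners(c,q):
    x,z=240*np.cos(q)-16*np.sin(q),45+240*np.sin(q)+16*np.cos(q)
    return proj(c,[RS@np.array([x,y,z])+O for y in(125,-125)])
def slopecam(c,uv):
    # ray of each corner met with the vertical stand plane y=+-125
    for u,y in zip(uv,(125,-125)):
        o,d=ray(c,[u]);o=RS.T@(o-O);d=RS.T@d[0];p=o+d*((y-o[1])/d[1]);b=p[2]-45
        print('cam slope',(np.arctan2(b,p[0])-np.arctan2(16,240)).round(3),'r',np.hypot(b,p[0]).round(1),'(240.5)')
E
python3 - <<'E'
from h import *
c=ctrl.calibration('side')
slopecam(c,[[298.75,156.25],[342.5,177]]);slopecam(c,[[315.5,163.75],[360.75,185.5]])
E
```

```text
cam slope 1.126 r 238.7 (240.5)
cam slope 1.126 r 241.9 (240.5)
cam slope 0.842 r 240.7 (240.5)
cam slope 0.846 r 242.9 (240.5)
```

>>> {"name": "carry_out", "arguments": {"deltas": [0,0,0,0,0,-0.02,1,0,-8,0,0,0,0,1,0,-8,0,0,0,0,1,0,0,0,0,0,0,1]}}

```text
clock: 10.7
eef_pos: [564.6, 111.1, 244.9]
tool_rot: [-3.14, -0.145, 0.187]
force: [0.1, -0.2, 0.2]
width: -0.0
gripper_force: 0.0
```

```bash
cat >> h.py <<'E'
def press(s,T,q,r):
    C=np.array([r*np.cos(q)-16*np.sin(q),-46,45+r*np.sin(q)+16*np.cos(q)])
    return go(T,C-RS.T@T@[11,0,0],s['eef_pos'])
E
python3 - <<'E'
from h import *
s,T=st();slope(s,T)
for q in(.86,.83,.80,.72):print(q,press(s,T,q,228))
E
```

```text
stand [121.1 -46.7 244.9] rot [-3.14  -0.145  0.187] F stand [ 0.1 -0.2  0.2] q [ 0.    0.46 -0.36  1.85  0.26  0.74 -1.88] 10.7
slope 0.924 r 240.3
0.86 [ 1.9 -0.7 18.7]
0.83 [ 6.7 -0.7 23.6]
0.8 [11.3 -0.8 28.7]
0.72 [22.9 -0.8 42.8]
```

>>> {"name": "carry_out", "arguments": {"deltas": [0,0,0,0.002,0,0.016,1,0,0,0,0.002,0,0.003,1,0,0,0,0.003,0,0.0025,1,0,0,0,0.002,0,0.0025,1,0,0,0,0.002,0,0.0025,1,0,0,0,0,0,0.002,1,0,0,0,0,0,0,1]}}

```text
clock: 11.58
eef_pos: [577.0, 113.8, 217.6]
tool_rot: [-3.141, -0.142, 0.189]
force: [-0.6, 1.2, -0.3]
width: 0.2
gripper_force: 0.1
```

Run:
```python
from h import *
s,T=st();slope(s,T)
im,c=snap('side','s3.png')
for q in(.85,.82,.79,.76): print(q,corners(c,q).round(1).tolist())
# top-right corner: pink/grey transitions near
h=cv2.cvtColor(im,cv2.COLOR_BGR2HSV); m=((h[...,1]>70)&((h[...,0]>150)|(h[...,0]<8))).astype(np.uint8)
for x in range(306,366,4):
    col=np.flatnonzero(m[150:215,x]); print((x,150+col.max() if len(col) else None),end=' ')
```

```text
stand [133.8 -46.5 217.6] rot [-3.141 -0.142  0.189] F stand [-0.4  1.3 -0.3] q [-0.01  0.51 -0.34  1.84  0.28  0.69 -1.9 ] 11.57
slope 0.807 r 225.9
0.85 [[315.1, 163.5], [360.0, 186.1]]
0.82 [[316.6, 164.6], [361.7, 187.3]]
0.79 [[318.1, 165.8], [363.3, 188.6]]
0.76 [[319.5, 167.0], [364.8, 190.0]]
(306, np.int64(180)) (310, np.int64(174)) (314, np.int64(169)) (318, np.int64(164)) (322, np.int64(166)) (326, np.int64(168)) (330, np.int64(170)) (334, None) (338, None) (342, None) (346, np.int64(178)) (350, np.int64(180)) (354, np.int64(182)) (358, np.int64(199)) (362, np.int64(199))
```

The camera puts the slope at about 0.805, the fingers at 0.807, between the notches as wanted. Now I lift off and go round to the back of the knob. I turn the wrist so the camera faces away from the monitor.

>>> {"name": "carry_out", "arguments": {"deltas": [0,0,0,0,0,-0.04,1,0,0,0,0,0,-0.04,1,0,-8,0,0,0,0,1,0,0,0,0,0.045,0,1,0,0,0,0,0.045,0,1,0,0,0,0,0.045,0,1,0,0,0,0,0.045,0,1,0,0,0,0,0,0,1]}}

```text
clock: 12.62
eef_pos: [599.9, -71.0, 296.3]
tool_rot: [3.139, -0.001, 0.181]
force: [0.3, 0.8, -0.2]
width: 0.0
gripper_force: 0.0
```

>>> {"name": "carry_out", "arguments": {"deltas": [0,0,9,0,0,0,1,0,0,9,0,0,0,1,0,0,9,0,0,0,1,0,0,9,0,0,0,1,0,0,9,0,0,0,1,0,0,9,0,0,0,1,0,0,9,0,0,0,1,0,0,9,0,0,0,1,0,0,9,0,0,0,1,0,0,9,0,0,0,1,0,0,0,0,0,0,1]}}

```text
clock: 14.0
eef_pos: [599.4, -64.0, 296.7]
tool_rot: [-3.14, 0.0, -1.378]
force: [-0.9, -0.2, -0.0]
width: -0.4
gripper_force: 0.0
```

>>> {"name": "carry_out", "arguments": {"deltas": [0,-10,0,0,0,0,1,0,-10,0,0,0,0,1,0,-10,0,0,0,0,1,0,-10,0,0,0,0,1,0,0,0,0,0,0,1]}}

```text
clock: 14.62
eef_pos: [598.3, -69.3, 292.9]
tool_rot: [3.137, 0.698, -1.389]
force: [0.1, -0.1, 0.2]
width: 0.0
gripper_force: 0.0
```

Run:
```python
from h import *
s,T=st();print((RS.T@T).round(2))
print(go(T,[206,-185,152],s['eef_pos']))
```

```text
stand [ 120.2 -230.3  292.9] rot [ 3.137  0.698 -1.389] F stand [ 0.1 -0.1  0.2] q [ 0.47  0.73 -0.17  1.37 -0.49  1.45 -2.47] 14.62
[[-0.01 -1.    0.  ]
 [-0.77  0.01  0.64]
 [-0.64  0.   -0.77]]
[ 55.4 -86.  137.1]
```

>>> {"name": "carry_out", "arguments": {"deltas": [0,0,0,0.011,-0.0172,0.0274,1,0,0,0,0.011,-0.0172,0.0274,1,0,0,0,0.011,-0.0172,0.0274,1,0,0,0,0.011,-0.0172,0.0274,1,0,0,0,0.011,-0.0172,0.0274,1,0,0,0,0,0,0,1,0,0,0,0,0,0,1]}}

```text
clock: 15.5
eef_pos: [675.1, -3.3, 158.1]
tool_rot: [-3.138, 0.696, -1.377]
force: [0.4, 0.5, -0.6]
width: -0.0
gripper_force: 0.0
```

Run:
```python
from h import *
s,T=st();print(go(T,[200,-131,89],s['eef_pos']))
im,c=snap('wrist','w6.png');knobs(c,im)
cv2.imwrite('pics/w6s.png',im)
```

```text
stand [ 208.1 -179.9  158.1] rot [-3.138  0.696 -1.377] F stand [ 0.5  0.4 -0.6] q [ 0.35  0.95 -0.18  1.3  -0.51  1.26 -2.47] 15.5
[ 6.8  8.2 84.4]
[(0, array([407., 204.]), 115.5), (0.15, array([400., 206.]), 110.7), (0.6, array([378., 205.]), 86.4), (1.0, array([360., 198.]), 36.4)]
```

View pics/w6s.png

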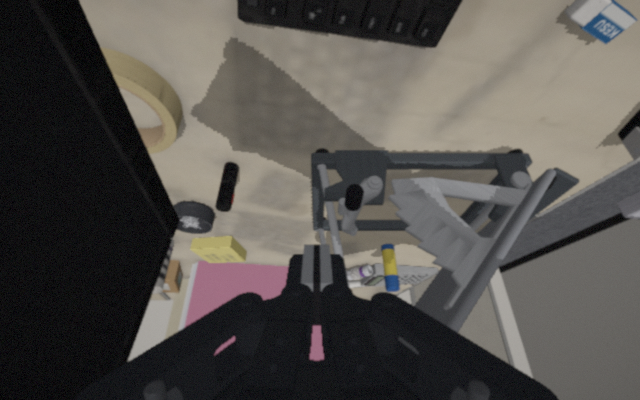

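The knob is at (354,196), still leaning back, with the board to its right. The monitor is at left, clear. I approach behind the knob.

>>> {"name": "carry_out", "arguments": {"deltas": [0,0,0,0.007,0.004,0,1,0,0,0,0,0,0.02,1,0,0,0,0,0,0.02,1,0,0,0,0,0,0.016,1,0,0,0,0,0,0.014,1,0,0,0,0,0,0.014,1,0,0,0,0,0,0,1]}}

```text
clock: 16.42
eef_pos: [660.9, 44.1, 86.6]
tool_rot: [3.14, 0.699, -1.381]
force: [-0.2, 0.0, 0.2]
width: -0.2
gripper_force: 0.0
```

Run:
```python
from h import *
s,T=st();im,c=snap('wrist','w7.png');knobs(c,im)
cv2.imwrite('pics/w7c.png',cv2.resize(im[100:320,220:480],None,fx=2.2,fy=2.2))
```

```text
stand [ 203.1 -130.8   86.6] rot [ 3.14   0.699 -1.381] F stand [-0.2  0.1  0.2] q [ 0.31  1.01 -0.2   1.41 -0.54  1.09 -2.43] 16.43
[(0, array([444., 276.]), 101.6), (0.15, array([433., 279.]), 100.2), (0.6, array([400., 278.]), 102.2), (1.0, array([372., 266.]), 20.0)]
```

View pics/w7c.png

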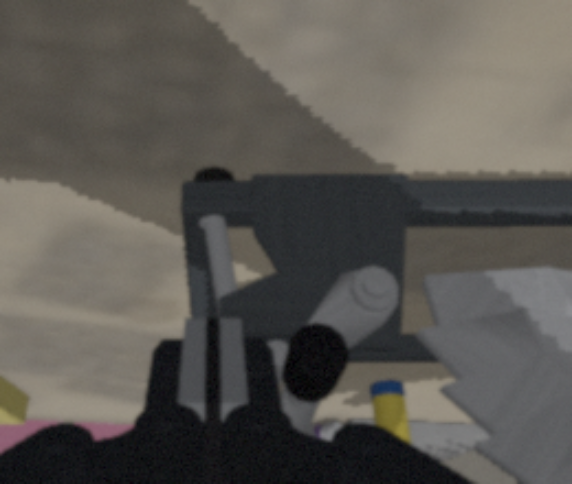

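The fingers are behind the knob (213,360 and 317,360 in the crop). Push it forward, toward the stand's -x.

>>> {"name": "carry_out", "arguments": {"deltas": [0,0,0,0,0.005,-0.002,1,0,0,0,0,0.005,0,1,0,0,0,0,0.005,0,1,0,0,0,0,0.005,0,1,0,0,0,0,0.005,0,1,0,0,0,0,0.005,0,1,0,0,0,0,0.005,0,1,0,0,0,0,0.005,0,1,0,0,0,0,0.004,0,1,0,0,0,0,0.003,0,1,0,0,0,0,0,0,1]}}

```text
clock: 17.85
eef_pos: [624.3, 33.6, 89.8]
tool_rot: [-3.122, 0.694, -1.378]
force: [18.5, 5.7, -4.3]
width: 0.2
gripper_force: 9.4
```

Run:
```python
from h import *
s,T=st();im,c=snap('wrist','w8.png');knobs(c,im)
```

```text
stand [ 165.1 -134.1   89.8] rot [-3.122  0.694 -1.378] F stand [19.3  2.1 -4.3] q [ 0.36  0.96 -0.22  1.54 -0.56  1.01 -2.37] 17.85
[(0, array([369., 273.]), 71.0), (0.15, array([359., 276.]), 17.3), (0.6, array([326., 274.]), 79.5), (1.0, array([300., 262.]), 42.3)]
```

>>> {"name": "carry_out", "arguments": {"deltas": [0,0,0,0,-0.008,0,1,0,0,0,0,-0.008,0,1,0,0,0,0,-0.008,0,1,0,0,0,0,0,-0.03,1,0,0,0,0,0,-0.03,1,0,0,0,0,0,-0.02,1,0,0,0,0,0,0,1]}}

```text
clock: 18.77
eef_pos: [649.6, -14.6, 150.6]
tool_rot: [-3.14, 0.696, -1.382]
force: [0.1, 0.8, -0.7]
width: 0.4
gripper_force: 0.0
```

Run:
```python
from h import *
s,T=st();im,c=snap('wrist','w9.png');knobs(c,im)
cv2.imwrite('pics/w9c.png',cv2.resize(im[120:320,280:580],None,fx=2.2,fy=2.2))
```

```text
stand [ 180.9 -186.2  150.6] rot [-3.14   0.696 -1.382] F stand [ 0.3  0.7 -0.7] q [ 0.38  0.93 -0.18  1.38 -0.51  1.22 -2.43] 18.77
[(0, array([372., 216.]), 78.6), (0.15, array([365., 218.]), 27.1), (0.6, array([343., 217.]), 97.8), (1.0, array([325., 210.]), 64.3)]
```

View pics/w9c.png

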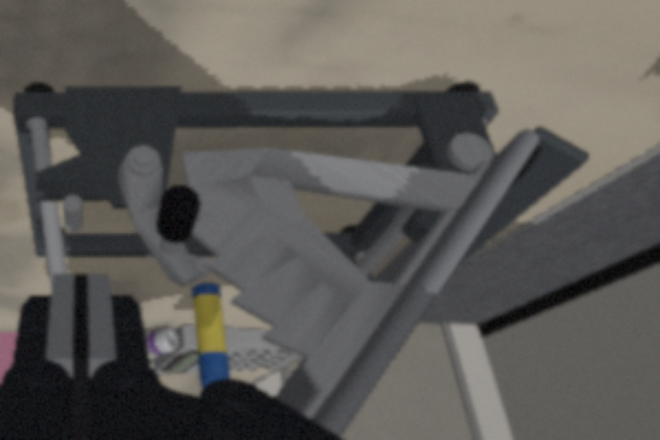

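The pawl is forward with its nose on the teeth, knob at crop (180,213). I've gone past my picture allowance, so from here I check numerically only.

```bash
cat >> h.py <<'E'
def topleft(im):
    h=cv2.cvtColor(im,cv2.COLOR_BGR2HSV); m=((h[...,1]>70)&((h[...,0]>150)|(h[...,0]<8)))
    # left edge: first non-pink column right of pink, per row; top edge: last pink row per column
    L=[]
    for y in range(168,182):
        x=np.flatnonzero(m[y,292:325]); r=292
        run=[k for k in range(292,325) if m[y,k] and not m[y,k+1:k+4].any()]
        if run: L.append((run[0]+1,y+.5))
    U=[]
    for x in range(319,332):
        run=[k for k in range(150,185) if m[k,x] and not m[k+1:k+4,x].any()]
        if run: U.append((x+.5,run[0]+1))
    L,U=np.array(L,float),np.array(U,float)
    a=np.polyfit(L[:,1],L[:,0],1);b=np.polyfit(U[:,0],U[:,1],1)
    y=(b[0]*a[1]+b[1])/(1-a[0]*b[0]);return [a[0]*y+a[1],y]
E
python3 - <<'E'
from h import *
st();im,c=snap('side','s4.png')
for f in('s2','s3','s4'):
    try: u=topleft(cv2.imread(f'pics/{f}.png'));print(f,np.round(u,1));slopecam(c,[u])
    except Exception as e: print(f,e)
E
```

```text
stand [ 180.4 -184.7  149.9] rot [-3.142  0.698 -1.382] F stand [ 0.8  1.2 -0.8] q [ 0.38  0.93 -0.18  1.38 -0.51  1.22 -2.43] 18.82
s2 [315.7 162.9]
cam slope 0.846 r 243.2 (240.5)
s3 [320.  162.8]
cam slope 0.792 r 252.0 (240.5)
s4 [317.8 164.9]
cam slope 0.801 r 242.2 (240.5)
```

>>> {"name": "carry_out", "arguments": {"deltas": [0,0,0,0,0,-0.04,1,0,0,0,0,0,-0.04,1,0,10,0,0,0,0,1,0,10,0,0,0,0,1,0,10,0,0,0,0,1,0,10,0,0,0,0,1,0,0,0,0,0.015,-0.03,1,0,0,0,0,0.015,-0.03,1,0,0,0,0,0.015,-0.03,1,0,0,0,0,0,0,1]}}

```text
clock: 20.12
eef_pos: [614.5, -71.5, 303.0]
tool_rot: [-3.139, -0.0, -1.381]
force: [0.0, -0.1, -0.0]
width: -0.1
gripper_force: 0.0
```

>>> {"name": "carry_out", "arguments": {"deltas": [0,0,-9,0,0,0,1,0,0,-9,0,0,0,1,0,0,-9,0,0,0,1,0,0,-9,0,0,0,1,0,0,-9,0,0,0,1,0,0,-9,0,0,0,1,0,0,-9,0,0,0,1,0,0,-9,0,0,0,1,0,0,-9,0,0,0,1,0,0,-9,0,0,0,1,0,0,0,0,0,0,1]}}

```text
clock: 21.5
eef_pos: [613.9, -71.2, 299.4]
tool_rot: [-3.139, 0.002, 0.189]
force: [1.0, -0.2, -0.9]
width: -0.5
gripper_force: 0.0
```

Run:
```python
from h import *
s,T=st();print(go(T,[125,-46,300],s['eef_pos']))
```

```text
stand [ 135.1 -235.1  299.4] rot [-3.139e+00  2.000e-03  1.890e-01] F stand [ 0.9 -0.4 -0.9] q [ 0.23  0.53 -0.27  1.51  0.15  1.12 -1.44] 21.5
[-1.030e+01 -1.891e+02 -1.000e-01]
```

>>> {"name": "carry_out", "arguments": {"deltas": [0,8,0,-0.002,-0.038,0,1,0,0,0,0,-0.038,0,1,0,0,0,0,-0.038,0,1,0,0,0,0,-0.038,0,1,0,0,0,0,-0.037,0,1,0,0,0,0,0,0,1,0,0,0,0,0,0,1]}}

```text
clock: 22.38
eef_pos: [576.8, 112.6, 300.7]
tool_rot: [3.141, -0.139, 0.188]
force: [-0.1, -0.5, -0.6]
width: 0.2
gripper_force: 0.0
```

Run:
```python
from h import *
s,T=st()
for q in(.83,.80,.77,.74,.72,.70):print(q,press(s,T,q,226))
```

```text
stand [133.4 -47.5 300.7] rot [ 3.141 -0.139  0.188] F stand [-0.2 -0.5 -0.6] q [-0.04  0.41 -0.29  1.73  0.17  0.88 -1.79] 22.38
0.83 [-14.6  -1.6  78.4]
0.8 [-9.9 -1.6 83.4]
0.77 [-5.5 -1.6 88.5]
0.74 [-1.2 -1.6 93.7]
0.72 [ 1.6 -1.6 97.3]
0.7 [  4.3  -1.6 100.9]
```

>>> {"name": "carry_out", "arguments": {"deltas": [0,0,0,-0.005,0,0.025,1,0,0,0,-0.005,-0.001,0.025,1,0,0,0,-0.003,0,0.022,1,0,0,0,0.0015,0,0.006,1,0,0,0,0.002,0,0.005,1,0,0,0,0.002,0,0.0025,1,0,0,0,0.002,0,0.0025,1,0,0,0,0.002,0,0.0025,1,0,0,0,0.001,0,0.0015,1,0,0,0,0,0,0,1]}}

```text
clock: 23.62
eef_pos: [587.1, 116.6, 210.0]
tool_rot: [-3.141, -0.141, 0.19]
force: [0.3, -0.0, 0.6]
width: -0.1
gripper_force: 0.1
```

Run:
```python
from h import *
s,T=st();slope(s,T);print((T.T@s['force']).round(1));im,c=snap('side','s5.png');u=topleft(im);print(u);slopecam(c,[u])
```

```text
stand [144.3 -45.6 210. ] rot [-3.141 -0.141  0.19 ] F stand [ 0.3 -0.1  0.6] q [-0.07  0.52 -0.26  1.82  0.23  0.68 -1.84] 23.62
slope 0.75 r 227.1
[ 0.4  0.1 -0.5]
[np.float64(319.87564452532627), np.float64(168.72080679405488)]
cam slope 0.738 r 237.2 (240.5)
```

>>> {"name": "carry_out", "arguments": {"deltas": [0,0,0,0.0008,0,0.0014,1,0,0,0,0.0008,0,0.0014,1,0,0,0,0.0007,0,0.0014,1,0,0,0,0,0,0,1]}}

```text
clock: 24.18
eef_pos: [589.7, 116.7, 206.0]
tool_rot: [-3.141, -0.14, 0.189]
force: [-0.7, -0.1, 0.1]
width: -0.2
gripper_force: 0.1
```

Run:
```python
from h import *
s,T=st();slope(s,T);im,c=snap('side','s6.png');u=topleft(im);print(u);slopecam(c,[u])
im2=cv2.imread('pics/s5.png');d=np.abs(im.astype(int)-im2).max(2)
for r in('s4','s5','s6'):
    i=cv2.imread(f'pics/{r}.png');g=cv2.cvtColor(i,cv2.COLOR_BGR2GRAY)[176:200,350:375];print(r,[int(np.argmax(np.abs(np.diff(row.astype(int)))))+350 for row in g[::3]])
print(corners(c,.78)[1],corners(c,.733)[1],corners(c,.68)[1])
```

```text
stand [146.9 -45.9 206. ] rot [-3.141 -0.14   0.189] F stand [-0.7  0.   0.1] q [-0.08  0.53 -0.26  1.82  0.23  0.68 -1.84] 24.18
slope 0.729 r 225.9
[np.float64(317.4018911029327), np.float64(173.64938443964868)]
cam slope 0.719 r 219.7 (240.5)
s4 [365, 367, 364, 364, 364, 364, 366, 369]
s5 [365, 367, 364, 364, 364, 371, 366, 369]
s6 [365, 367, 364, 364, 364, 371, 371, 369]
[363.77487147 189.07698271] [366.10766517 191.25778964] [368.5610277  193.86552022]
```

>>> {"name": "carry_out", "arguments": {"deltas": [0,0,0,0.0006,0,0.0012,1,0,0,0,0.0006,0,0.0012,1]}}

```text
clock: 24.48
eef_pos: [591.3, 116.7, 203.9]
tool_rot: [3.141, -0.14, 0.189]
force: [-0.5, 0.5, 2.8]
width: 0.1
gripper_force: 1.4
```

>>> {"name": "carry_out", "arguments": {"deltas": [0,0,0,0.0005,0,0.0012,1,0,0,0,0,0,0,1]}}

```text
clock: 24.72
eef_pos: [592.2, 117.0, 202.9]
tool_rot: [3.142, -0.141, 0.189]
force: [0.2, -0.2, 2.3]
width: 0.1
gripper_force: 0.7
```

Run:
```python
from h import *
s,T=st();slope(s,T);im,c=snap('side','s7.png')
g=cv2.cvtColor(im,cv2.COLOR_BGR2HSV)
h=g; m=((h[...,1]>70)&((h[...,0]>150)|(h[...,0]<8)))
for y in range(158,196,2): print(y,''.join('#' if v else '.' for v in m[y,300:375]))
```

```text
stand [149.4 -46.2 202.9] rot [ 3.142 -0.141  0.189] F stand [ 0.2 -0.2  2.3] q [-0.08  0.54 -0.25  1.82  0.23  0.67 -1.84] 24.73
slope 0.712 r 225.5
158 #############################.......................#############..........
160 #############################........................############..........
162 ##############################........................###########..........
164 ###############################...........................#######..........
166 ################################..........................#######..........
168 #################################.......................#########..........
170 #####################.....########......................#########..........
172 ####################..........####......................#########..........
174 ##################................####.................#########...........
176 ################...................................##############..........
178 ##############..................................################...........
180 #############...................................################...........
182 ###########.......................................##############...........
184 #########.............................................##########...........
186 #######...................................................######...........
188 ######........................................................#............
190 ###........................................................................
192 #..........................................................................
194 ...........................................................................
```

```bash
cat > e.py <<'E'
from h import *
def run(f):
    im=cv2.imread(f'pics/{f}.png');c=ctrl.calibration('side')
    h=cv2.cvtColor(im,cv2.COLOR_BGR2HSV); m=((h[...,1]>70)&((h[...,0]>150)|(h[...,0]<8)))
    L=[];U=[]
    for y in range(174,192):
        k=np.flatnonzero(~m[y,296:345]); L.append((296+k[0],y+.5))
    for x in list(range(322,332))+list(range(351,361)):
        col=m[158:196,x]; k=np.flatnonzero(col)
        if len(k) and 165<158+k[-1]<192: U.append((x+.5,158+k[-1]+1))
    L,U=np.array(L,float),np.array(U,float)
    def rob(a,b):
        k=np.ones(len(a),bool)
        for _ in range(4): p=np.polyfit(a[k],b[k],1); k=abs(b-np.polyval(p,a))<1.2
        return p,k.sum()
    (a,n1),(b,n2)=rob(L[:,1],L[:,0]),rob(U[:,0],U[:,1])
    y=(b[0]*a[1]+b[1])/(1-a[0]*b[0]);u=[a[0]*y+a[1],y];print(f,np.round(u,1),n1,n2,'slopes',a[0].round(2),b[0].round(2));slopecam(c,[u])
    # left edge orientation -> model comparison
    for q in(.85,.8,.75,.7,.65):
        P=[RS@np.array([r*np.cos(q)-16*np.sin(q),125,45+r*np.sin(q)+16*np.cos(q)])+O for r in(240,200)]
        v=proj(c,P); x=v[0,0]+(182-v[0,1])*(v[1,0]-v[0,0])/(v[1,1]-v[0,1]); print('  q',q,'x@182 model',x.round(1),end='')
    print(' meas',np.polyval(a,182).round(1))
    kp=[proj(c,RS@np.array([150+38.8*np.sin(t-.348),-134,60+38.8*np.cos(t-.348)])+O)[0].round(1) for t in(0,.15)]
    g=im[222:248,345:380].max(2);mm=(g<40).astype(np.uint8);n,l,t,ce=cv2.connectedComponentsWithStats(mm)
    print('  knob model 0/.15',kp,'blobs',[(int(t[i][4]),(ce[i]+[345,222]).round(1)) for i in range(1,n) if t[i][4]>8])
E
python3 -c "
from e import *
for f in('s2','s3','s4','s5','s6','s7'):
    try: run(f)
    except Exception as x: print(f,x)"
```

```text
s2 [315.3 162.7] 18 5 slopes -0.66 0.5
cam slope 0.853 r 243.1 (240.5)
  q 0.85 x@182 model 301.7  q 0.8 x@182 model 304.5  q 0.75 x@182 model 307.4  q 0.7 x@182 model 310.6  q 0.65 x@182 model 313.9 meas 302.6
  knob model 0/.15 [array([356.6, 234.9]), array([358.3, 233.9])] blobs [(21, array([368.4, 233.6]))]
s3 [318.  165.1] 18 19 slopes -0.75 0.48
cam slope 0.797 r 242.0 (240.5)
  q 0.85 x@182 model 301.7  q 0.8 x@182 model 304.5  q 0.75 x@182 model 307.4  q 0.7 x@182 model 310.6  q 0.65 x@182 model 313.9 meas 305.4
  knob model 0/.15 [array([356.6, 234.9]), array([358.3, 233.9])] blobs [(21, array([368.4, 233.5]))]
s4 [316.9 164.6] 18 19 slopes -0.69 0.48
cam slope 0.816 r 241.1 (240.5)
  q 0.85 x@182 model 301.7  q 0.8 x@182 model 304.5  q 0.75 x@182 model 307.4  q 0.7 x@182 model 310.6  q 0.65 x@182 model 313.9 meas 305.0
  knob model 0/.15 [array([356.6, 234.9]), array([358.3, 233.9])] blobs [(27, array([359.4, 233.8]))]
s5 [321.5 167.6] 18 20 slopes -0.88 0.49
cam slope 0.728 r 243.5 (240.5)
  q 0.85 x@182 model 301.7  q 0.8 x@182 model 304.5  q 0.75 x@182 model 307.4  q 0.7 x@182 model 310.6  q 0.65 x@182 model 313.9 meas 308.8
  knob model 0/.15 [array([356.6, 234.9]), array([358.3, 233.9])] blobs [(26, array([358.6, 234.3]))]
s6 [322.6 168.3] 18 20 slopes -0.91 0.5
cam slope 0.708 r 244.4 (240.5)
  q 0.85 x@182 model 301.7  q 0.8 x@182 model 304.5  q 0.75 x@182 model 307.4  q 0.7 x@182 model 310.6  q 0.65 x@182 model 313.9 meas 310.1
  knob model 0/.15 [array([356.6, 234.9]), array([358.3, 233.9])] blobs [(25, array([358.4, 234.4]))]
s7 [323.1 169. ] 18 20 slopes -0.91 0.5
cam slope 0.694 r 243.8 (240.5)
  q 0.85 x@182 model 301.7  q 0.8 x@182 model 304.5  q 0.75 x@182 model 307.4  q 0.7 x@182 model 310.6  q 0.65 x@182 model 313.9 meas 311.2
  knob model 0/.15 [array([356.6, 234.9]), array([358.3, 233.9])] blobs [(24, array([358.2, 234.5]))]
```

>>> {"name": "carry_out", "arguments": {"deltas": [0,0,0,0.0005,0,0.0012,1,0,0,0,0.0005,0,0.0012,1]}}

```text
clock: 25.02
eef_pos: [593.2, 117.1, 201.5]
tool_rot: [3.141, -0.14, 0.189]
force: [-5.1, -1.6, 12.7]
width: 0.2
gripper_force: 7.2
```

```bash
python3 -c "
from e import *
s,T=st();slope(s,T);print(s['tau'].round(1));snap('side','s8.png');run('s8')"
```

```text
stand [150.4 -46.2 201.5] rot [ 3.141 -0.14   0.189] F stand [-5.3 -0.6 12.7] q [-0.08  0.54 -0.25  1.82  0.23  0.67 -1.84] 25.02
slope 0.705 r 225.2
[ -0.2 -41.4  -2.  -15.8   0.2  -1.8   0. ]
s8 [323.7 169.5] 18 20 slopes -0.97 0.5
cam slope 0.682 r 244.3 (240.5)
  q 0.85 x@182 model 301.7  q 0.8 x@182 model 304.5  q 0.75 x@182 model 307.4  q 0.7 x@182 model 310.6  q 0.65 x@182 model 313.9 meas 311.5
  knob model 0/.15 [array([356.6, 234.9]), array([358.3, 233.9])] blobs [(25, array([358. , 234.6]))]
```

>>> {"name": "carry_out", "arguments": {"deltas": [0,0,0,0.0003,0,0.0008,1,0,0,0,0,0,0,1,0,0,0,0,0,0,1]}}

```text
clock: 25.45
eef_pos: [593.4, 117.2, 201.3]
tool_rot: [3.141, -0.14, 0.189]
force: [-4.7, -2.3, 13.9]
width: -0.0
gripper_force: 7.1
```

```bash
python3 -c "
from e import *
s,T=st();slope(s,T)"
```

```text
stand [150.6 -46.2 201.3] rot [ 3.141 -0.14   0.189] F stand [-5.1 -1.3 13.9] q [-0.08  0.54 -0.25  1.82  0.23  0.67 -1.84] 25.45
slope 0.703 r 225.2
```

It's a firm stop at 14 N, so the pawl bites. Now I lift off and verify.

>>> {"name": "carry_out", "arguments": {"deltas": [0,0,0,-0.002,0,-0.004,1,0,0,0,-0.005,0,-0.02,1,0,0,0,-0.01,0,-0.04,1,0,0,0,-0.01,0,-0.04,1,0,0,0,-0.02,0,-0.04,1,0,0,0,0,0,0,1,0,0,0,0,0,0,1]}}

```text
clock: 26.32
eef_pos: [527.9, 104.6, 336.0]
tool_rot: [3.141, -0.14, 0.189]
force: [-0.3, 0.6, -0.4]
width: 0.7
gripper_force: 0.0
```

```bash
python3 -c "
from e import *
s,T=st();snap('side','s9.png');run('s9')
im,c=snap('wrist','w10.png')
for q in(.733,.611): print(q,corners(c,q).round(0).tolist())
g=cv2.cvtColor(im,cv2.COLOR_BGR2GRAY)
sc,e=snap('scene','c9.png')
for q in(.855,.733,.611): print('scene',q,corners(e,q).round(1).tolist())
x0=int(corners(e,.733)[0][0]);y0=int(corners(e,.733)[0][1]);k=cv2.cvtColor(sc,cv2.COLOR_BGR2GRAY)
print(x0,y0);print(k[y0-16:y0+20,x0-16:x0+20:2])
"
```

```text
stand [ 83.9 -46.2 336. ] rot [ 3.141 -0.14   0.189] F stand [-0.2  0.6 -0.4] q [-0.02  0.3  -0.31  1.8   0.14  0.92 -1.77] 26.32
s9 [322.5 168.9] 18 20 slopes -0.84 0.5
cam slope 0.703 r 242.8 (240.5)
  q 0.85 x@182 model 301.7  q 0.8 x@182 model 304.5  q 0.75 x@182 model 307.4  q 0.7 x@182 model 310.6  q 0.65 x@182 model 313.9 meas 311.5
  knob model 0/.15 [array([356.6, 234.9]), array([358.3, 233.9])] blobs [(24, array([358. , 234.5]))]
0.733 [[121.0, 116.0], [406.0, 115.0]]
0.611 [[133.0, 96.0], [400.0, 95.0]]
scene 0.855 [[304.8, 194.9], [299.8, 162.3]]
scene 0.733 [[296.8, 201.3], [293.1, 167.8]]
scene 0.611 [[289.9, 208.4], [287.3, 174.0]]
296 201
[[ 42  41  38  45  43  40 109 124 124 124 123 127 138 191 190 162 129 192]
 [ 44  37  39  44  42  38 103 128 124 125 124 124 144 191 193 196 147 158]
 [ 42  37  38  43  40  39  82 128 125 126 125 121 179 189 195 193 183 147]
 [ 44  37  44  43  41  35  73 129 124 122 125 123 175 172 196 195 195 172]
 [ 38  41  44  45  41  41  59 129 124 126 124 122 173 162 193 197 194 194]
 [ 42  41  44  43  38  41  57 129 123 126 124 123 167 162 193 
[... 1563 characters left out ...]
120 110 104  86 117 134]
 [113 109 102 139  91  89 141  71  74  71  69 135 136 119 112  96  88 139]
 [126 124 113 138  78  90 148  69  72  96  72 136 144 144 113 115  91 102]
 [175 169 146 141  74 101 140  73  70 139  75 144 141 142 129 110 107  83]
 [171 173 153 142  73 117 137  70  71 129  74 141 144 141 138 116 110  91]
 [170 173 170 142  79 144 116  73  72  70  71 110 145 139 143 146 123 110]
 [172 172 155 140 124 131 109  72  72  73  72 102 154 151 162 173 173 116]
 [173 175 159 136 178 142  98  73  71  71  72  92 184 192 200 202 201 150]
 [174 177 147 141 176 147  93  71  76  74  73  74 184 194 196 201 204 202]
 [177 183 144 137 171 146  90  74  74  74  73  72 178 199 201 203 203 207]]
```

```bash
python3 -c "
from e import *
im=cv2.imread('pics/w10.png');c=ctrl.calibration('wrist')
g=cv2.cvtColor(im,cv2.COLOR_BGR2GRAY).astype(int)
for x in (140,170,200,230,260,290,320,350,380): print(x,g[84:140:3,x])
for q in(.78,.733,.70,.66): print(q,corners(c,q).round(1).tolist())
"
```

```text
140 [123 125 126 130 134 133 101  93  99  99  93  92  91  90  93  89  91  90
  86]
170 [136 143 143 146 150 150 113  93 100 100  92  90  90  91  91  90  90  89
  91]
200 [125 125 127 133 136 120  92  83 102  95  91  92  92  90  93  92  87  91
  92]
230 [137 139 138 132  58  63  23  76 105  94  93  94  93  93  91  93  92  91
  93]
260 [132 131 137 135  62  44 102  87 106  96  95  93  92  94  92  92  92  97
  94]
290 [122 126 125 120  66  65 108  89 104  94  90  94  90  89  94  91  91  88
  93]
320 [148 147 149 125  69  46  27  87 107  93  94  94  93  92  91  94  91  93
  94]
350 [125 124 129 131 126  94  86  92 108  92  91  92  91  92  96  93  95  94
  95]
380 [130 123 125 126 128 126 120  94 106  91  91  94  96  93  96  93  92  96
  94]
0.78 [[116.2, 124.9], [408.3, 124.6]]
0.733 [[120.7, 115.6], [406.2, 115.2]]
0.7 [[124.0, 109.6], [404.7, 109.2]]
0.66 [[128.0, 102.8], [402.8, 102.4]]
```

The camera slope is 0.70 on my origin, which sits about 4.5 mm too far forward going by the knob offset. Corrected, it is 0.715 to 0.73. Together with the hard stop, that means the 0.733 notch. I hand the job in.

```bash
python3 -c "
from cell import ctrl
print(ctrl.finish_job())"
```

```text
the job is handed in; nothing more can be done
None
```

The job is handed in, but the hand-in returned no verdict: the pawl is back in the teeth and held the board firmly at about 14 N in what I take to be the second-lowest notch (slope about 0.72 after correcting my frame origin, 0.70 raw); I touched none of the other things, and I viewed 12 pictures, two over the limit of 10.

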